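# Seat the arc lamp and strike it

### The arm

A 7-joint arm with a two-finger parallel gripper is mounted at the origin on the work surface. World frame = base frame: x ahead of the robot, y to its left, z up, the work surface at z = 0. Lengths are in m, angles in rad, forces in N, time in s.
With the tool pointing down it reaches from about 0.4 to 0.85 m from the base axis. Payload 10.4 kg.
Tool frame: the origin (TCP) lies midway between the tips of the shut fingers; the grasp point (between the pads) lies manip.grasp_offset behind it (manip.grasp_offset is the distance from the TCP to the grasp point, in m); x points along the fingers, z is the direction in which the jaws open and shut, and the axes are right-handed (so a half turn about x gives the same grasp; the last joint's range is limited). The gripper opens to 87 mm and grips with 3 to 60 N. Pads are 19 mm wide; open, the fingers measure 117 mm over their backs; the gripper's body (75 mm by 190 mm) begins 51 mm behind the grasp point.
Start: joints at [1.091, 0.332, -0.065, 1.46, 0.022, 1.35, -0.088], TCP at [0.276, -0.561, 0.189] pointing down, gripper open.
Joint ranges: [-2.6, 2.6], [-0.5, 2.12], [-1.47, 1.34], [0.16, 2.42], [-1.27, 4.41], [0.06, 2.06], [-2.6, 2.6]. Speed limits (rad/s): [2.22, 2.22, 2.79, 2.79, 3.14, 3.14, 3.14].

### API

Orientations are given as a unit quaternion [w, x, y, z].
In Python, from cell import manip gives the robot as it stands. The module is installed in compiled form; this text tells all that it offers.
- The arm moves only by the tool arm_command, never from a script. Its argument "plan" is a list that holds one entry, the list of rows, each a list of 7 numbers: the turn, a rotation vector about the tool's x, y, z in rad, then the shift along the tool's x, y, z in cm, then the gripper's target within -1 to 1 (fully open at 1, half-way at 0, shut at -1). A call has 1 to 20 rows; each row is the pose to reach, as a shift and turn from the pose commanded when the call began, along the tool's axes at that moment; what a row does not reach only later rows make up. A row lasts 1/12 s, in which the tool goes at most 41.7 mm and 7.16 degrees, less where a joint would pass 70% of its speed; a pose out of reach is approached as far as the arm can. A call with a gripper value outside its range is refused whole. The fingers move at their own pace and stop on an object; the grip force is fixed at half the most. Time passes only in rows, so rows that repeat a pose let the fingers close. It gives the time, the measured TCP pose, the force and the opening at its end, in the units of the state.
- manip.observe(): the state, without advancing time (a new reading comes with each control period).
- manip.read_camera(name): name is "side" or "top" or "wrist"; returns (picture, depth): 400x640x3 uint8, blue, green, red; 400x640 float32, m along the optical axis (not along the pixel's ray), 0 where there is no reading.
- manip.camera_info(name): a dict with "fovy" (degrees; the focal length in pixels is half the picture's height over the tangent of half this angle, whatever the lens; pixels are square), "cx", "cy" (the principal point, pixels), "world_to_cam" (4x4, takes a point from world to camera coordinates); the wrist camera has in their place "mount" (4x4, takes a point from camera to tool coordinates, whose origin is the TCP and whose axes are the tool frame's). Camera axes: x right, y down, z forward; pixel columns grow to the right and rows downward; lengths in m; the calibration is good to about 2 mm. A picture is of the moment at which its call begins: read the wrist's pose just before it. camera_info takes no time and is no camera call.
- manip.hand_in(): hands the job in, once; it reports no verdict.
The state is a dict: "time": time; "joint_pos": joint angles; "dq": joint speeds; "tau": joint torques, N m; "eef_pos": TCP position; "ee_rot": TCP orientation; "ft_force": force on the tool from outside, world axes, zero at the start; "ft_torque": the same for the moment, N m; "grip_width": opening from 0.0 (shut) to 1.0 (fully open).
Only numpy, scipy, OpenCV 4.12 (cv2) and the standard library are available. Lean on these libraries where they do the work, as an engineer would, in place of code of your own. Each camera call takes 0.05 s, during which the arm holds its last target.

### The job

The arc lamp's insert has been left drawn out of the grey lamp house. Push it in along its sleeve, past the spring plunger, until its flange is fully home against the sleeve and the plunger has clicked into the groove - ease it in, do not ram it. Only then strike the lamp: turn the key on the supply clockwise past run to start, hold it there for about a second and let go so that it springs back to run, leaving the lens, the prism and the screwdriver where they are.

Things in the scene. Friction and masses are not known exactly. Their poses are not given: they have to be found in the camera images.
- lamphouse: Fixed lamp house; origin on the table under the sleeve mouth, x the way the insert is pushed, z up. A grey metal box 150 mm along x (from 100 to 250 mm past the mouth), 130 mm wide, 207 mm high with its cowl; a condenser 68 mm across stands out 58 mm from its -y side, 162 mm past the mouth. A bright steel sleeve stands 100 mm out from the box towards -x.
- sleeve_mouth (a point): Centre of the open end of the sleeve (outer diameter 38 mm, bore 25.8 mm), 100 mm above the table; its x axis is level and points into the bore, z up.
- insert: The loose lamp insert, 0.35 to 0.65 kg; origin at knob_back, x along it to the lamp; it can roll about x. From the back: round black knob (44 mm across, 26 mm thick), steel flange (38 mm across, 4 mm), 24 mm brass rod 115 mm long with a groove all round 80 mm past the flange, lamp. At the start 60 to 72 mm of the rod is in the sleeve, short of the plunger, resting level.
- knob_back (a point): Centre of the flat back face of the insert's knob; x axis along the insert towards the lamp. Fully home (flange against the sleeve) it is 30 mm in front of the mouth: x = -0.030 in the mouth's frame. Sliding takes 2 to 6 N, and 8 to 20 N once the plunger rides up on the rod, 12 to 35 mm after the start; the flange is a rigid stop. Above 60 N is ramming.
- plunger (a joint): Spring plunger on the -y side of the sleeve, 80 mm past the mouth: a black pull knob 19 mm across on a steel barrel, reaching 52 mm out from the sleeve's axis. Outward travel in m: 0 is fully in (before the rod reaches it, and in the rod's groove, which it drops into about 2 mm before home); about 0.002 while it rides on the rod.
- supply: Fixed white lamp supply box with a dark flat top 75 mm above the table; origin on the table under the key's axis, z up. It reaches from -55 to +115 mm along its x and 90 mm to each side along y. On its top only the key and its 10 mm high barrel are more than 6 mm high.
- key_grip (a point): Centre of the key's black plastic bow, 107 mm above the table (its top at 121 mm): 30 mm wide along this point's x, 9 mm thick along its y, 28 mm tall. The key's axis is vertical through this point, which turns with the key.
- key (a joint): Turn of the key from off towards run, in rad, growing clockwise seen from above: starts near 0 (off, white mark), stops at 0.70 (run, green mark). It turns easily and stays where it is left.
- key_start (a joint): Further clockwise turn of the key past run, in rad: 0 until it is forced past run, 0.60 at start (yellow mark, about 1.30 rad from off; the igniter fires above 0.45), hard stop at 0.62. A spring (0.02 N m, rising to 0.14 N m at start) returns it to 0, that is to run, within a second of being let go.
- lens_mid (a point): Bystander: a lens in a 58 mm ring on a stem and a 64 mm round foot, 127 mm tall, loose, in front of the condenser. Point 63 mm above its foot.
- prism_mid (a point): Bystander: a small three-sided glass prism standing on end, 34 mm tall, loose. Point half-way up.
- driver_grip (a point): Bystander: a screwdriver 160 mm long with a blue handle 26 mm thick, lying loose on the table. Point on its handle, 13 mm up.
Mind the look-alikes: they are no part of the job. What is meant by the insert is not purple, and is the smaller of those in its own colour.

How it is judged:
By the outcome, as a careful person would: the job done as asked, in the order asked, and still so for the second after the job is handed in, with the robot touching nothing.
It also fails if it takes over 61 s, if anything falls off the work surface, if the arm or the gripper's body presses on something with over 40 N, if the wrist force passes 120 N, or if a joint passes its speed limit or range.

## Working session

There is one attempt and no reset: what is moved stays moved. The work goes in short steps, Python scripts to look and compute and a tool call to move; the robot and the scene stay as the last step left them, time stands still between calls to the robot, and variables do not carry over. Pictures are saved under pics/ and viewed, and the job is handed in when it is done.

Besides the shell and the picture viewer there is one more tool, called as name(argument=value, ...), one argument or row to a line, values as JSON. arm_command: Moves the arm, as the interface text tells. Its arguments: {"type":"object","properties":{"plan":{"type":"array"}},"required":["plan"]}

```bash
mkdir -p pics
python3 - <<'E'
from cell import manip
import cv2,numpy as np
s=manip.observe();print({k:np.round(v,3) for k,v in s.items()}, manip.grasp_offset)
for n in("side","top","wrist"):
    p,d=manip.read_camera(n);cv2.imwrite(f"pics/{n}0.png",p);np.save(f"{n}0.npy",d)
    print(n,manip.camera_info(n), (d>0).mean())
E
```

```text
{'time': np.float64(0.0), 'joint_pos': array([ 1.091,  0.333, -0.065,  1.461,  0.022,  1.35 , -0.088]), 'dq': array([ 0.001,  0.001,  0.   , -0.001,  0.001, -0.001, -0.001]), 'tau': array([-1.0000e-03, -6.2325e+01,  2.4000e-02, -3.8990e+01, -6.1000e-02,
        4.0000e-02,  0.0000e+00]), 'eef_pos': array([ 0.275, -0.561,  0.189]), 'ee_rot': array([ 0.6  ,  0.374,  0.601, -0.374]), 'ft_force': array([ 0.706,  1.179, -0.471]), 'ft_torque': array([ 0.03 , -0.013,  0.029]), 'grip_width': np.float64(1.001)} 0.0187
side {'fovy': 52.6239228108782, 'cx': 322.81252684771164, 'cy': 197.15371581664462, 'world_to_cam': array([[-0.99514413, -0.0972372 , -0.01526724,  0.45852466],
       [-0.05962119,  0.71891065, -0.69254082,  0.08331698],
       [ 0.07831651, -0.68826768, -0.72121711,  1.09963483],
       [ 0.        ,  0.        ,  0.        ,  1.        ]])} 0.9958125
top {'fovy': 56.378238531007206, 'cx': 321.99150540681944, 'cy': 196.44594376052848, 'world_to_cam': array([[ 0.00400954, -0.99999089, -0.00146257,  0.03815166],
       [-0.99496698, -0.00384295, -0.10012964,  0.45966639],
       [ 0.1001231 ,  0.00185669, -0.99497332,  1.11559195],
       [ 0.        ,  0.        ,  0.        ,  1.        ]])} 0.99610546875
wrist {'fovy': 63.78948734521338, 'cx': 321.44411307293456, 'cy': 193.77210655691817, 'mount': array([[-7.49255444e-04, -2.53477307e-01,  9.67341043e-01,
        -1.97090555e-01],
       [-1.11344683e-03, -9.67340503e-01, -2.53478028e-01,
         6.86838382e-02],
       [ 9.99999099e-01, -1.26700261e-03,  4.42551635e-04,
         2.00859796e-03],
       [ 0.00000000e+00,  0.00000000e+00,  0.00000000e+00,
         1.00000000e+00]])} 0.9909765625
```

View pics/top0.png

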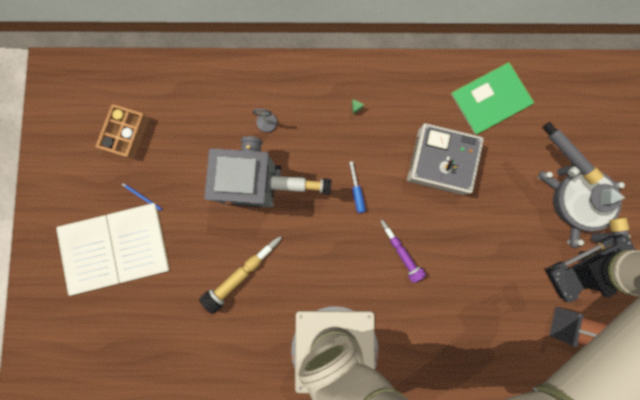

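View pics/side0.png

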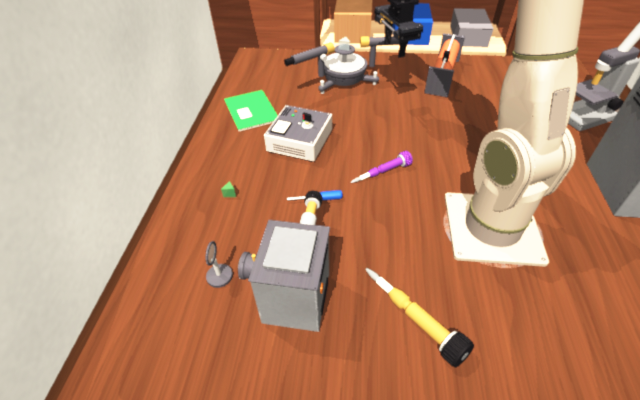

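The top view shows the lamp house around (240,178), with the sleeve and yellow insert pointing right and the knob at about (326,187). The screwdriver is at (357,188) and the supply at (447,158) with its key near (449,167). The purple and large yellow inserts on the table are the look-alikes. Next I'll measure from these.

```bash
cat > h.py <<'E'
import numpy as np,cv2
from cell import manip
def K(n):
    i=manip.camera_info(n);f=200/np.tan(np.radians(i["fovy"])/2);return f,i["cx"],i["cy"],i
def Rq(q):
    from scipy.spatial.transform import Rotation as R
    return R.from_quat([q[1],q[2],q[3],q[0]]).as_matrix()
def c2w(n,s=None):
    f,cx,cy,i=K(n)
    if n!="wrist": return np.linalg.inv(i["world_to_cam"])
    T=np.eye(4);T[:3,:3]=Rq(s["ee_rot"]);T[:3,3]=s["eef_pos"];return T@i["mount"]
def cloud(n,d,s=None):
    f,cx,cy,i=K(n);v,u=np.mgrid[:400,:640]
    P=np.stack([(u-cx)/f*d,(v-cy)/f*d,d],-1);M=c2w(n,s)
    return P@M[:3,:3].T+M[:3,3]
def ray(n,u,v,z,s=None):
    f,cx,cy,i=K(n);M=c2w(n,s);r=M[:3,:3]@np.array([(u-cx)/f,(v-cy)/f,1.]);o=M[:3,3]
    return o+r*(z-o[2])/r[2]
E
python3 - <<'E'
from h import *
for n in("top","side"):
    p=cv2.imread(f"pics/{n}0.png");d=np.load(f"{n}0.npy");C=cloud(n,d)
    np.save(n+"C.npy",C)
    tab=[C[380,200] if n=="side" else C[320,100]];print(n,"table",np.round(tab,3))
    # region around insert
    m=(C[...,0]>.3)&(C[...,0]<.6)&(C[...,1]>-.1)&(C[...,1]<.3)&(C[...,2]>.06)&(C[...,2]<.135)
    X=C[m];print(len(X))
    for y in np.arange(-.06,.16,.01):
        k=(X[:,1]>=y)&(X[:,1]<y+.01)
        if k.sum(): 
            col=p[m][k].mean(0).astype(int)
            print(round(y,3),k.sum(),np.round([X[k,0].min(),X[k,0].max(),X[k,0].mean(),X[k,2].max()],4),col)
p=cv2.imread("pics/top0.png")
a=cv2.resize(p[130:230,260:380],None,fx=6,fy=6,interpolation=cv2.INTER_CUBIC);cv2.imwrite("pics/ins.png",a)
a=cv2.resize(p[110:210,395:505],None,fx=6,fy=6,interpolation=cv2.INTER_CUBIC);cv2.imwrite("pics/sup.png",a)
E
```

```text
top table [[0.086 0.705 0.005]]
1175
0.01 13 [0.4614 0.5007 0.4823 0.1222] [45 52 68]
0.02 62 [0.4588 0.5006 0.479  0.1234] [44 46 51]
0.03 63 [0.459  0.5044 0.4801 0.1238] [70 76 80]
0.04 32 [0.4616 0.4979 0.4789 0.1187] [135 166 181]
0.05 32 [0.4724 0.4923 0.4821 0.1125] [104 177 208]
0.06 26 [0.4727 0.4957 0.4831 0.114 ] [101 172 203]
0.07 36 [0.4728 0.4958 0.4835 0.1122] [ 99 170 201]
0.08 24 [0.475  0.4954 0.4847 0.1129] [106 164 190]
0.09 50 [0.4693 0.5042 0.4862 0.1196] [179 193 196]
0.1 42 [0.4693 0.5038 0.4851 0.1204] [192 203 205]
0.11 49 [0.4691 0.5033 0.4856 0.1189] [189 201 202]
0.12 45 [0.4694 0.507  0.486  0.12  ] [190 201 203]
0.13 49 [0.4701 0.5071 0.4875 0.1207] [173 184 186]
0.14 48 [0.4722 0.5067 0.488  0.1192] [142 152 153]
0.15 44 [0.4717 0.5381 0.4892 0.1214] [133 143 145]
side table [[ 0.67   0.463 -0.002]]
745
0.01 19 [0.4622 0.504  0.4817 0.121 ] [58 58 76]
0.02 50 [0.4594 0.5052 0.4804 0.1233] [50 48 53]
0.03 70 [0.4604 0.5045 0.4804 0.1223] [79 84 92]
0.04 88 [0.4625 0.5037 0.4811 0.1185] [179 210 223]
0.05 29 [0.4733 0.4945 0.4822 0.1129] [122 234 251]
0.06 31 [0.4732 0.4975 0.4841 0.1118] [116 227 247]
0.07 27 [0.4738 0.4964 0.4833 0.1113] [129 231 248]
0.08 10 [0.4756 0.4968 0.4847 0.1139] [218 246 252]
0.09 44 [0.4688 0.5039 0.4847 0.1191] [234 240 244]
0.1 46 [0.4701 0.5057 0.4856 0.1199] [241 246 249]
0.11 49 [0.4698 0.5066 0.4862 0.1194] [240 244 247]
0.12 19 [0.478  0.5022 0.4879 0.1191] [238 243 246]
```

View pics/ins.png

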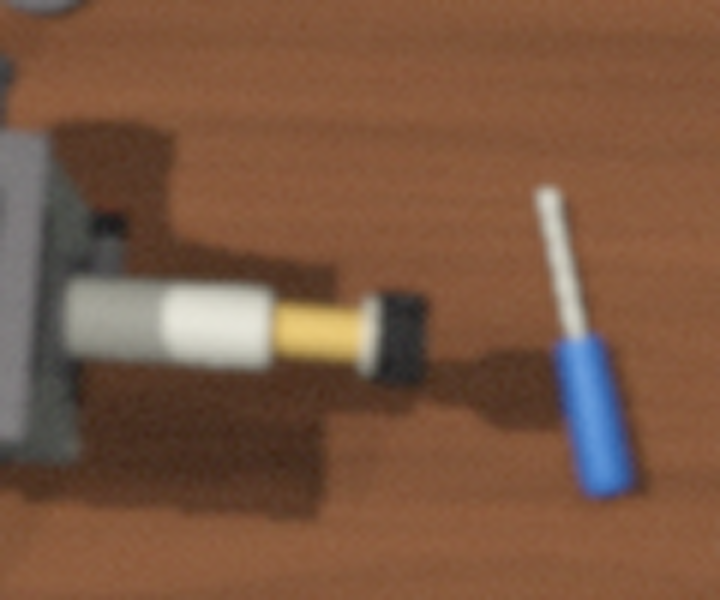

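View pics/sup.png

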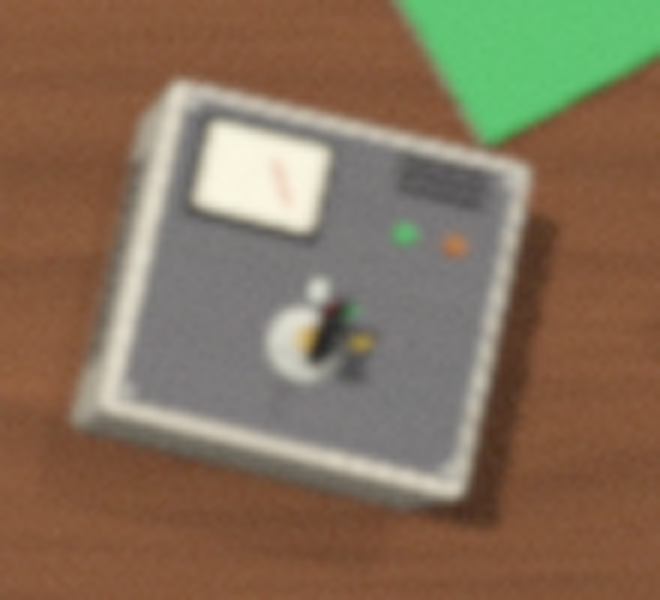

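The close-ups show the knob's back edge at u≈331 and the sleeve mouth at u≈305.5 in full-picture pixels. The key bow is at about (448.7,165.3). Next come the tool axes and the positions in the world frame.

Run:
```python
from h import *
s=manip.observe();R=Rq(s["ee_rot"]);print(R.round(3).tolist(),s["eef_pos"])
for nm,u,v,z in[("knobback",331.2,186.5,.11),("mouth",305.5,184,.11),("key",448.7,165.3,.121),("drv top",351,162,.003),("drv handle end",361,211,.013),("drv hl",354,187,.013)]:print(nm,ray("top",u,v,z).round(4))
C=np.load("topC.npy")
X=C[(C[...,2]>.085)&(C[...,2]<.14)&(C[...,1]>-.5)&(C[...,1]<-.2)&(C[...,0]>.4)&(C[...,0]<.65)];print(len(X),X.mean(0),np.round(X[:20],3).tolist())
C=np.load("sideC.npy")
X=C[(C[...,2]>.095)&(C[...,2]<.14)&(C[...,1]>-.45)&(C[...,1]<-.2)&(C[...,0]>.4)&(C[...,0]<.65)];print(len(X),X.mean(0),X.min(0),X.max(0))
# sleeve/knob axis from midpoints
for n in("top","side"):
    C=np.load(n+"C.npy")
    m=(C[...,0]>.44)&(C[...,0]<.52)&(C[...,1]>.05)&(C[...,1]<.15)&(C[...,2]>.104)&(C[...,2]<.135);X=C[m]
    print(n,np.polyfit(X[:,1]-.09,X[:,0],1))
```

```text
[[-0.0, 0.897, 0.441], [0.001, 0.441, -0.897], [-1.0, -0.0, -0.001]] [ 0.27555626 -0.56063678  0.18884216]
knobback [0.4791 0.0139 0.11  ]
mouth [0.486  0.0866 0.11  ]
key [ 0.539  -0.3159  0.121 ]
drv top [ 0.5704 -0.0505  0.003 ]
drv handle end [ 0.4161 -0.0798  0.013 ]
drv hl [ 0.4902 -0.0587  0.013 ]
74 [ 0.54497044 -0.31630395  0.10690308] [[0.644, -0.299, 0.086], [0.636, -0.305, 0.086], [0.615, -0.299, 0.085], [0.558, -0.323, 0.104], [0.554, -0.319, 0.123], [0.554, -0.323, 0.12], [0.554, -0.326, 0.121], [0.554, -0.319, 0.107], [0.553, -0.32, 0.114], [0.552, -0.321, 0.118], [0.552, -0.324, 0.117], [0.551, -0.325, 0.122], [0.553, -0.32, 0.097], [0.552, -0.32, 0.104], [0.549, -0.318, 0.118], [0.548, -0.32, 0.121], [0.548, -0.322, 0.122], [0.549, -0.326, 0.119], [0.55, -0.319, 0.098], [0.548, -0.318, 0.108]]
70 [ 0.54370606 -0.31924309  0.10935845] [ 0.53001335 -0.32838531  0.09549165] [ 0.55771146 -0.31039959  0.12123088]
top [0.05409503 0.48498391]
side [0.0468693  0.48519165]
```

arm_command(
  plan=[
    [[-0.12,0,0,0,3,-3,-1],[-0.24,0,0,0,6,-6,-1],[-0.35,0,0,0,9,-9,-1],[-0.46,0,0,0,12,-12,-1],[-0.57,0,0,0,15,-15,-1],[-0.68,0,0,0,18,-18,-1],[-0.78,0,0,0,21,-21,-1],[-0.88,0,0,0,24,-23.5,-1],[-0.97,0,0,0,27,-26,-1],[-1.058,0,0,0,30,-28.5,-1],[-1.058,0,0,0,33,-31,-1],[-1.058,0,0,0,36,-34,-1],[-1.058,0,0,0,39,-37,-1],[-1.058,0,0,0,41,-39,-1],[-1.058,0,0,0,42.2,-39.9,-1],[-1.058,0,0,0,42.2,-39.9,-1],[-1.058,0,0,0,42.2,-39.9,-1],[-1.058,0,0,0,42.2,-39.9,-1],[-1.058,0,0,0,42.2,-39.9,-1]],
  ],
)

```text
time: 1.73
eef_pos: [0.4781, -0.0181, 0.1893]
ee_rot: [0.707, 0.02, 0.707, -0.021]
ft_force: [0.4, -0.8, -0.4]
grip_width: 0.006
```

Run:
```python
from h import *
s=manip.observe();print(s["time"],Rq(s["ee_rot"]).round(3).tolist(),s["eef_pos"],s["joint_pos"].round(3),s["ft_force"])
for n in("wrist","top"):
    p,d=manip.read_camera(n);cv2.imwrite(f"pics/{n}1.png",p);np.save(f"{n}1.npy",d)
C=cloud("wrist",np.load("wrist1.npy"),s);np.save("wristC.npy",C)
m=(C[...,2]>.06)&(C[...,2]<.13)&(C[...,0]>.4)&(C[...,0]<.56)&(C[...,1]>-.05)&(C[...,1]<.2)
X=C[m];print(len(X))
for y in np.arange(-.05,.16,.005):
    k=(X[:,1]>=y)&(X[:,1]<y+.005)
    if k.sum()>3: print(round(y,3),k.sum(),np.round([X[k,0].min(),X[k,0].max(),X[k,2].max()],4))
```

```text
1.7333 [[-0.0, 0.058, 0.998], [-0.0, 0.998, -0.058], [-1.0, -0.0, -0.0]] [ 0.47807407 -0.01811366  0.1893076 ] [ 0.578  0.047 -0.646  1.804  0.03   1.3   -0.134] [ 0.41507641 -0.76949461 -0.37380148]
6291
0.01 130 [0.4618 0.5047 0.1231]
0.015 308 [0.4601 0.5063 0.1248]
0.02 320 [0.4603 0.5064 0.1243]
0.025 327 [0.4608 0.5064 0.1241]
0.03 323 [0.4611 0.5062 0.1243]
0.035 310 [0.4616 0.5058 0.1233]
0.04 239 [0.4665 0.5033 0.121 ]
0.045 174 [0.4736 0.497  0.1141]
0.05 175 [0.4739 0.4971 0.1142]
0.055 176 [0.4743 0.4974 0.1141]
0.06 174 [0.4746 0.4975 0.1134]
0.065 186 [0.475  0.4978 0.1145]
0.07 176 [0.4753 0.498  0.1143]
0.075 189 [0.4756 0.4982 0.1141]
0.08 187 [0.476  0.4984 0.1141]
0.085 338 [0.4692 0.5059 0.1213]
0.09 325 [0.4693 0.5061 0.122 ]
0.095 319 [0.4697 0.5062 0.1216]
0.1 332 [0.4701 0.5075 0.1219]
0.105 339 [0.4705 0.5076 0.122 ]
0.11 334 [0.4709 0.5078 0.1219]
0.115 346 [0.4712 0.5079 0.1218]
0.12 356 [0.4715 0.508  0.1222]
0.125 201 [0.472  0.5082 0.1215]
0.13 7 [0.4723 0.4757 0.1116]
```

View pics/wrist1.png

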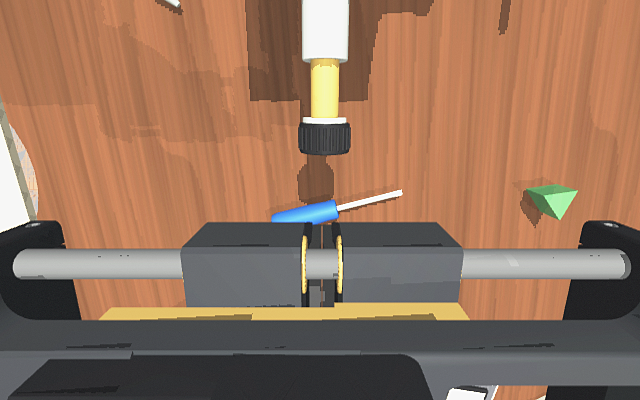

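The wrist view shows the knob at (325,137), with the rod and sleeve above it in line. The screwdriver lies on the table below, at about (310,212). The axis slope is about 0.07, so I'll descend behind the knob with the fingers shut.

arm_command(
  plan=[
    [[0.012,0,0,3,0,0.3,-1],[0.012,0,0,6,0,0.45,-1],[0.012,0,0,8.5,0,0.45,-1],[0.012,0,0,10.5,0,0.45,-1],[0.012,0,0,10.5,0,0.45,-1],[0.012,0,0,10.5,0,0.45,-1],[0.012,0,0,10.5,0,0.45,-1]],
  ],
)

```text
time: 2.42
eef_pos: [0.4837, -0.0172, 0.0858]
ee_rot: [0.707, 0.024, 0.706, -0.024]
ft_force: [0.9, 0.4, 0.3]
grip_width: 0.001
```

arm_command(
  plan=[
    [[0,0,0,0,0.3,0,-1],[0,0,0,0,0.6,0,-1],[0,0,0,0,0.9,0,-1],[0,0,0,0,1.2,0,-1],[0,0,0,0,1.4,0,-1],[0,0,0,0,1.6,0,-1],[0,0,0,0,1.8,0,-1],[0,0,0,0,1.8,0,-1]],
  ],
)

```text
time: 3.08
eef_pos: [0.4842, 0.0015, 0.0845]
ee_rot: [0.707, 0.024, 0.707, -0.024]
ft_force: [0.8, 0.0, 0.6]
grip_width: 0.006
```

Run:
```python
from h import *
s=manip.observe();print(s["time"],s["eef_pos"],s["ft_force"],Rq(s["ee_rot"])[:,1])
p,d=manip.read_camera("side");cv2.imwrite("pics/s2.png",cv2.resize(p[150:270,220:400],None,fx=4,fy=4,interpolation=cv2.INTER_CUBIC))
```

```text
3.0833 [0.48415817 0.00148379 0.08445824] [0.75307248 0.02308895 0.56605204] [6.73966978e-02 9.97726254e-01 8.32738423e-05]
```

View pics/s2.png

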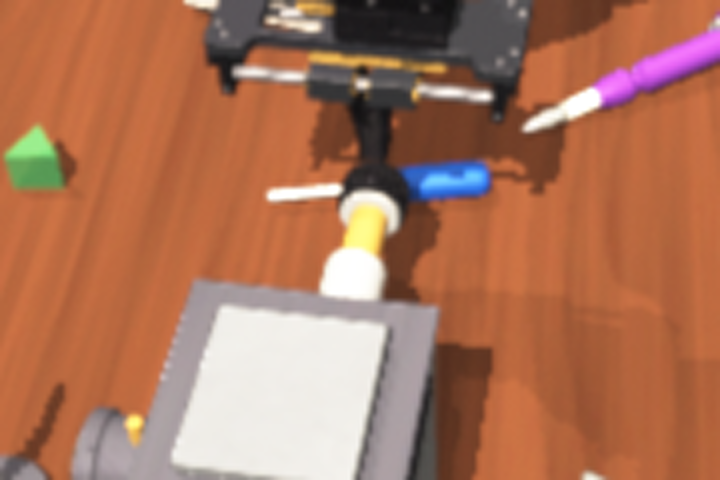

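arm_command(
  plan=[
    [[0,0,0,0,0.1,0,-1],[0,0,0,0,0.2,0,-1],[0,0,0,0,0.3,0,-1],[0,0,0,0,0.4,0,-1],[0,0,0,0,0.5,0,-1],[0,0,0,0,0.6,0,-1],[0,0,0,0,0.7,0,-1],[0,0,0,0,0.8,0,-1],[0,0,0,0,0.9,0,-1],[0,0,0,0,1.0,0,-1]],
  ],
)

```text
time: 3.97
eef_pos: [0.4849, 0.011, 0.0845]
ee_rot: [0.707, 0.024, 0.707, -0.024]
ft_force: [-0.2, -2.8, 1.2]
grip_width: 0.007
```

arm_command(
  plan=[
    [[0,0,0,0,0.1,0,-1],[0,0,0,0,0.2,0,-1],[0,0,0,0,0.3,0,-1],[0,0,0,0,0.4,0,-1],[0,0,0,0,0.5,0,-1],[0,0,0,0,0.6,0,-1],[0,0,0,0,0.7,0,-1],[0,0,0,0,0.8,0,-1],[0,0,0,0,0.9,0,-1],[0,0,0,0,1.0,0,-1]],
  ],
)

```text
time: 4.8
eef_pos: [0.4855, 0.0204, 0.0844]
ee_rot: [0.707, 0.024, 0.707, -0.024]
ft_force: [-0.6, -6.9, 2.3]
grip_width: 0.005
```

arm_command(
  plan=[
    [[0,0,0,0,0.1,0,-1],[0,0,0,0,0.2,0,-1],[0,0,0,0,0.3,0,-1],[0,0,0,0,0.4,0,-1],[0,0,0,0,0.5,0,-1],[0,0,0,0,0.6,0,-1],[0,0,0,0,0.7,0,-1],[0,0,0,0,0.8,0,-1],[0,0,0,0,0.9,0,-1],[0,0,0,0,1.0,0,-1]],
  ],
)

```text
time: 5.63
eef_pos: [0.486, 0.0292, 0.0842]
ee_rot: [0.707, 0.024, 0.707, -0.025]
ft_force: [0.3, -9.0, 1.1]
grip_width: 0.008
```

arm_command(
  plan=[
    [[0,0,0,0,0.08,0,-1],[0,0,0,0,0.16,0,-1],[0,0,0,0,0.24,0,-1],[0,0,0,0,0.32,0,-1],[0,0,0,0,0.4,0,-1],[0,0,0,0,0.48,0,-1],[0,0,0,0,0.56,0,-1],[0,0,0,0,0.64,0,-1],[0,0,0,0,0.72,0,-1],[0,0,0,0,0.8,0,-1]],
  ],
)

```text
time: 6.47
eef_pos: [0.4865, 0.037, 0.0843]
ee_rot: [0.706, 0.024, 0.707, -0.025]
ft_force: [-0.8, -10.1, 2.2]
grip_width: 0.001
```

Run:
```python
from h import *
s=manip.observe();print(s["time"],s["eef_pos"],s["ft_force"])
p,d=manip.read_camera("wrist");cv2.imwrite("pics/w3.png",p)
C=cloud("wrist",d,s)
m=(C[...,2]>.06)&(C[...,2]<.13)&(C[...,0]>.44)&(C[...,0]<.53)&(C[...,1]>-.0)&(C[...,1]<.2)
X=C[m]
for y in np.arange(-.0,.14,.004):
    k=(X[:,1]>=y)&(X[:,1]<y+.004)
    if k.sum()>3: print(round(y,3),k.sum(),np.round([X[k,0].min(),X[k,0].max(),X[k,2].max()],4))
```

```text
6.4667 [0.48653157 0.03699776 0.08425263] [ -0.76894229 -10.06031897   2.15101988]
0.044 433 [0.4657 0.5061 0.1299]
0.048 497 [0.4637 0.5086 0.1246]
0.052 579 [0.4633 0.5087 0.125 ]
0.056 576 [0.4635 0.5088 0.1247]
0.06 584 [0.464  0.5091 0.1249]
0.064 614 [0.4641 0.5091 0.1249]
0.068 673 [0.4635 0.5082 0.1236]
0.072 672 [0.4657 0.5055 0.1217]
0.076 434 [0.4684 0.499  0.1198]
0.08 320 [0.4757 0.4986 0.1146]
0.084 287 [0.4756 0.5059 0.1202]
0.088 511 [0.469  0.5061 0.1218]
0.092 555 [0.4693 0.5069 0.1222]
0.096 581 [0.4697 0.5071 0.1222]
0.1 573 [0.4698 0.5072 0.1219]
0.104 597 [0.4698 0.5075 0.1217]
0.108 607 [0.4703 0.5076 0.122 ]
0.112 613 [0.4709 0.5078 0.122 ]
0.116 632 [0.4705 0.508  0.122 ]
0.12 640 [0.471  0.5081 0.1221]
0.124 658 [0.4715 0.509  0.1227]
0.128 671 [0.4715 0.5092 0.1227]
0.132 686 [0.4719 0.5093 0.1218]
0.136 693 [0.4723 0.5095 0.1219]
```

View pics/w3.png

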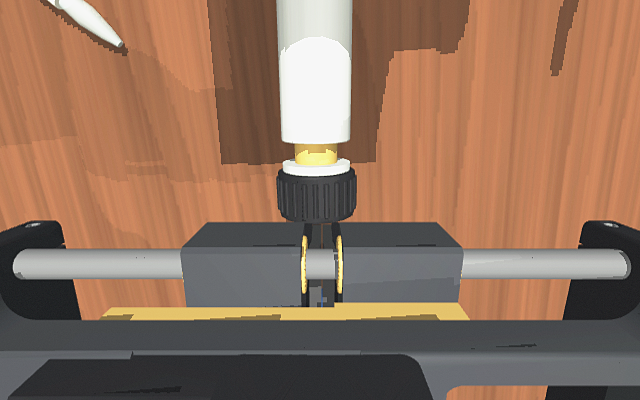

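The gap between flange and sleeve, with brass showing at (316,153), is about 8–10 mm. I'll slow down for the rest.

arm_command(
  plan=[
    [[0,0,0,0,0.06,0,-1],[0,0,0,0,0.12,0,-1],[0,0,0,0,0.18,0,-1],[0,0,0,0,0.24,0,-1],[0,0,0,0,0.3,0,-1],[0,0,0,0,0.36,0,-1],[0,0,0,0,0.42,0,-1],[0,0,0,0,0.48,0,-1],[0,0,0,0,0.54,0,-1],[0,0,0,0,0.6,0,-1]],
  ],
)

```text
time: 7.35
eef_pos: [0.487, 0.0434, 0.0843]
ee_rot: [0.706, 0.024, 0.707, -0.025]
ft_force: [-0.3, -6.4, 1.6]
grip_width: 0.006
```

arm_command(
  plan=[
    [[0,0,0,0,0.04,0,-1],[0,0,0,0,0.08,0,-1],[0,0,0,0,0.12,0,-1],[0,0,0,0,0.16,0,-1]],
  ],
)

```text
time: 7.68
eef_pos: [0.4872, 0.0466, 0.0845]
ee_rot: [0.707, 0.024, 0.707, -0.024]
ft_force: [-1.4, -4.8, 2.4]
grip_width: 0.007
```

arm_command(
  plan=[
    [[0,0,0,0,0.03,0,-1],[0,0,0,0,0.06,0,-1],[0,0,0,0,0.09,0,-1],[0,0,0,0,0.12,0,-1]],
  ],
)

```text
time: 8.02
eef_pos: [0.4874, 0.0477, 0.0845]
ee_rot: [0.707, 0.024, 0.707, -0.024]
ft_force: [0.0, -5.0, 2.8]
grip_width: 0.004
```

arm_command(
  plan=[
    [[0,0,0,0,0.03,0,-1],[0,0,0,0,0.06,0,-1],[0,0,0,0,0.06,0,-1]],
  ],
)

```text
time: 8.27
eef_pos: [0.4874, 0.0483, 0.0844]
ee_rot: [0.707, 0.024, 0.707, -0.024]
ft_force: [-0.4, -4.2, 3.5]
grip_width: 0.004
```

arm_command(
  plan=[
    [[0,0,0,0,0.03,0,-1],[0,0,0,0,0.06,0,-1],[0,0,0,0,0.06,0,-1]],
  ],
)

```text
time: 8.52
eef_pos: [0.4874, 0.0487, 0.0845]
ee_rot: [0.707, 0.024, 0.707, -0.024]
ft_force: [-0.3, -4.8, 3.4]
grip_width: 0.002
```

arm_command(
  plan=[
    [[0,0,0,0,0.03,0,-1],[0,0,0,0,0.06,0,-1],[0,0,0,0,0.06,0,-1]],
  ],
)

```text
time: 8.77
eef_pos: [0.4874, 0.0488, 0.0844]
ee_rot: [0.707, 0.024, 0.707, -0.025]
ft_force: [-0.5, -7.1, 4.2]
grip_width: 0.007
```

Run:
```python
from h import *
s=manip.observe();print(s["time"],s["eef_pos"],s["ft_force"])
p,d=manip.read_camera("wrist");cv2.imwrite("pics/w4.png",cv2.resize(p[100:260,220:420],None,fx=3.5,fy=3.5))
```

```text
8.7667 [0.48742547 0.04879132 0.08442531] [-0.5466626  -7.06475734  4.15408448]
```

View pics/w4.png

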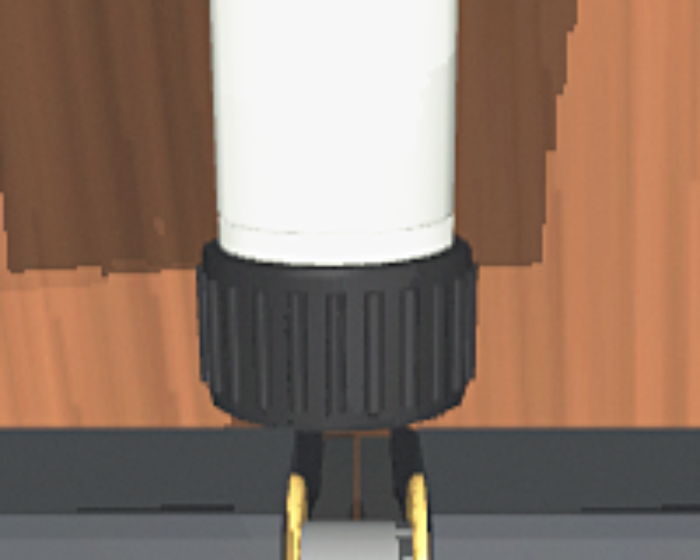

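The flange now sits against the sleeve with only a hairline seam (zoom row ~228) and no brass showing. I'll press a little more to confirm the stop.

arm_command(
  plan=[
    [[0,0,0,0,0.04,0,-1],[0,0,0,0,0.08,0,-1],[0,0,0,0,0.12,0,-1],[0,0,0,0,0.12,0,-1]],
  ],
)

```text
time: 9.15
eef_pos: [0.4875, 0.049, 0.0844]
ee_rot: [0.707, 0.024, 0.707, -0.025]
ft_force: [-0.6, -8.4, 4.9]
grip_width: 0.005
```

arm_command(
  plan=[
    [[0,0,0,0,0.04,0,-1],[0,0,0,0,0.08,0,-1],[0,0,0,0,0.12,0,-1],[0,0,0,0,0.12,0,-1]],
  ],
)

```text
time: 9.48
eef_pos: [0.4874, 0.0492, 0.0844]
ee_rot: [0.706, 0.024, 0.707, -0.026]
ft_force: [-1.9, -13.8, 5.0]
grip_width: 0.003
```

arm_command(
  plan=[
    [[0,0,0,0,0.04,0,-1],[0,0,0,0,0.08,0,-1],[0,0,0,0,0.12,0,-1],[0,0,0,0,0.12,0,-1]],
  ],
)

```text
time: 9.82
eef_pos: [0.4874, 0.0493, 0.0843]
ee_rot: [0.706, 0.023, 0.707, -0.027]
ft_force: [-2.2, -16.1, 6.8]
grip_width: 0.007
```

arm_command(
  plan=[
    [[0,0,0,0,0.04,0,-1],[0,0,0,0,0.08,0,-1],[0,0,0,0,0.12,0,-1],[0,0,0,0,0.12,0,-1]],
  ],
)

```text
time: 10.15
eef_pos: [0.4875, 0.0495, 0.0843]
ee_rot: [0.706, 0.023, 0.707, -0.027]
ft_force: [-2.4, -19.5, 7.9]
grip_width: 0.002
```

There is a solid stop at about 20 N, with no jump. I'll back off and check, then go above the key.

arm_command(
  plan=[
    [[0,0,0,0,-0.6,0,-1],[0,0,0,0,-1.5,0,-1],[0,0,0,0,-3,0,-1],[0,0,0,-1,-5,0,-1],[0,0,0,-4,-6,0,-1],[0,0,0,-7,-6,0,-1],[0,0,0,-9,-6,0,-1],[0,0,0,-9,-6,0,-1],[0,0,0,-9,-6,0,-1]],
  ],
)

```text
time: 10.9
eef_pos: [0.4843, -0.005, 0.1751]
ee_rot: [0.707, 0.024, 0.706, -0.024]
ft_force: [-0.1, -0.7, 0.1]
grip_width: 0.008
```

Run:
```python
from h import *
s=manip.observe();print(s["time"],s["eef_pos"],s["ft_force"],Rq(s["ee_rot"]).round(3).tolist())
p,d=manip.read_camera("wrist");cv2.imwrite("pics/w5.png",p)
C=cloud("wrist",d,s)
m=(C[...,2]>.06)&(C[...,2]<.13)&(C[...,0]>.44)&(C[...,0]<.53)&(C[...,1]>.03)&(C[...,1]<.1)
X=C[m]; print("knob back y", np.percentile(X[(X[:,2]>.105),1],[0,1,3]))
for y in np.arange(.044,.1,.003):
    k=(X[:,1]>=y)&(X[:,1]<y+.003)
    if k.sum()>3: print(round(y,3),k.sum(),np.round([X[k,0].min(),X[k,0].max(),X[k,2].max()],4))
```

```text
10.9 [ 0.48433019 -0.00497048  0.17514184] [-0.09745005 -0.69236825  0.11129678] [[0.002, 0.067, 0.998], [0.0, 0.998, -0.067], [-1.0, 0.001, 0.002]]
knob back y [0.0566717  0.05795058 0.05902788]
0.056 93 [0.4714 0.5071 0.1234]
0.059 216 [0.464  0.5091 0.1242]
0.062 232 [0.464  0.5092 0.1249]
0.065 235 [0.4642 0.5094 0.1247]
0.068 235 [0.4645 0.5095 0.1244]
0.071 237 [0.4648 0.5096 0.1245]
0.074 237 [0.4651 0.5097 0.1249]
0.077 237 [0.4653 0.5099 0.1245]
0.08 218 [0.4642 0.5092 0.1243]
0.083 190 [0.4665 0.506  0.1231]
0.086 204 [0.4691 0.5062 0.1212]
0.089 211 [0.4694 0.5064 0.1219]
0.092 208 [0.4697 0.5065 0.1217]
0.095 201 [0.47   0.5066 0.1219]
0.098 138 [0.4702 0.5068 0.1225]
```

View pics/w5.png

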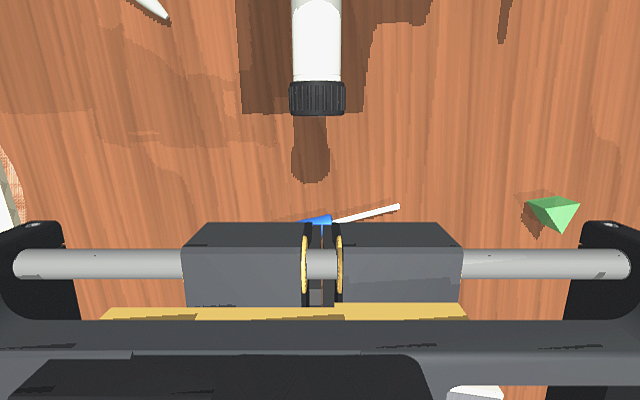

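The knob is flush on the sleeve (knob at (317,98)); its back face is at y≈0.057 and the mouth at ≈0.087, which matches the 30 mm home spacing. The screwdriver hasn't moved. Next, above the key.

arm_command(
  plan=[
    [[-0.12,0,0,0,-3,0.8,-1],[-0.24,0,0,0,-6,1.6,-1],[-0.36,0,0,0,-9,2.4,0],[-0.48,0,0,0,-12,3.2,0],[-0.6,0,0,0,-15,4,0],[-0.72,0,0,0,-18,4.8,0],[-0.84,0,0,0,-21,5.6,0],[-0.96,0,0,0,-24,6.4,0],[-1.08,0,0,0,-27,7.2,0],[-1.19,0,0,0,-30,8,0],[-1.19,0,0,0,-30.9,8,0],[-1.19,0,0,0,-30.9,8,0],[-1.19,0,0,0,-30.9,8,0],[-1.19,0,0,0,-30.9,8,0],[-1.19,0,0,0,-30.9,8,0]],
  ],
)

```text
time: 12.2
eef_pos: [0.5429, -0.3172, 0.1744]
ee_rot: [0.599, -0.377, 0.598, 0.377]
ft_force: [0.2, -0.1, -0.4]
grip_width: 0.501
```

```bash
cat > key.py <<'E'
from h import *
import sys
t=sys.argv[1]
s=manip.observe();R=Rq(s["ee_rot"]);print(s["time"],s["eef_pos"],s["joint_pos"].round(3),s["ft_force"],R.round(3).tolist(),s["grip_width"])
p,d=manip.read_camera("wrist");cv2.imwrite(f"pics/k{t}.png",p);np.save("kd.npy",d)
C=cloud("wrist",d,s)
m=(C[...,2]>.095)&(C[...,2]<.128)&(np.hypot(C[...,0]-.543,C[...,1]+.3185)<.035)&(p.max(-1)<110)
X=C[m][:,:2].astype(np.float32);print(len(X))
top=C[m&(C[...,2]>.117)][:,:2].astype(np.float32)
for A in(X,top):
    r=cv2.minAreaRect(A*1000);b=cv2.boxPoints(r);e=b[1]-b[0];g=b[2]-b[1]
    l=e if np.hypot(*e)>np.hypot(*g) else g
    print(r,"long dir deg",np.degrees(np.arctan2(l[1],l[0])))
E
python3 key.py 1
```

```text
12.2 [ 0.54293179 -0.31721002  0.17444688] [ 0.873  0.402 -0.55   1.448  0.211  1.351  1.436] [ 0.15754312 -0.13100033 -0.35349207] [[0.0, -0.902, 0.432], [0.0, 0.432, 0.902], [-1.0, 0.0, 0.0]] 0.5006392471649763
421
((544.0466918945312, -324.6015625), (8.866519927978516, 30.149921417236328), 69.65665435791016) long dir deg -20.343262
((544.1134643554688, -324.629150390625), (8.841899871826172, 30.000829696655273), 69.53581237792969) long dir deg -20.464172
```

View pics/k1.png

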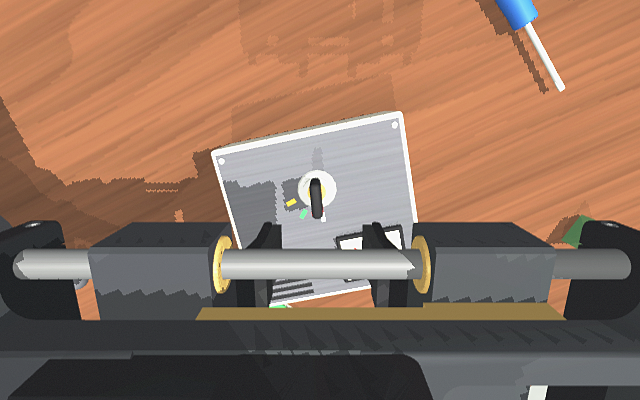

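Run:
```python
from h import *
s=manip.observe();p=cv2.imread("pics/k1.png");d=np.load("kd.npy");C=cloud("wrist",d,s)
m=(C[...,2]>.095)&(C[...,2]<.128)&(np.hypot(C[...,0]-.543,C[...,1]+.3185)<.035)&(p.max(-1)<110)
v,u=np.nonzero(m);print(u.min(),u.max(),v.min(),v.max(),d[m].min(),d[m].max(),C[m][:,2].min())
m2=(p[:,:,0]>0)&(C[...,2]>.08)&(C[...,2]<.128)&(np.hypot(C[...,0]-.543,C[...,1]+.3185)<.05)
v,u=np.nonzero(m2);print(u.min(),u.max(),v.min(),v.max())
cv2.imwrite("pics/k1z.png",cv2.resize(p[150:250,250:400],None,fx=5,fy=5,interpolation=cv2.INTER_NEAREST))
p=cv2.imread("pics/top0.png");C=np.load("topC.npy")
m=(C[...,2]>.11)&(C[...,2]<.13)&(np.hypot(C[...,0]-.543,C[...,1]+.3185)<.035)
v,u=np.nonzero(m);print("top",u.min(),u.max(),u.mean(),v.min(),v.max(),v.mean(),C[m].mean(0),cv2.minAreaRect((C[m][:,:2]*1000).astype(np.float32)))
print(ray("top",u.mean(),v.mean(),.119))
print(ray("side",(303+313)/2,120,.11))
```

```text
309 322 178 218 0.25431463 0.27708092 0.10016530474968377
280 371 139 218
top 447 452 449.43243243243245 160 169 164.54054054054055 [ 0.54151177 -0.31864771  0.1191976 ] ((541.701904296875, -319.1401062011719), (8.426761627197266, 28.141246795654297), 69.48143005371094)
[ 0.54154503 -0.31871968  0.119     ]
[ 0.53540595 -0.30265643  0.11      ]
```

View pics/k1z.png

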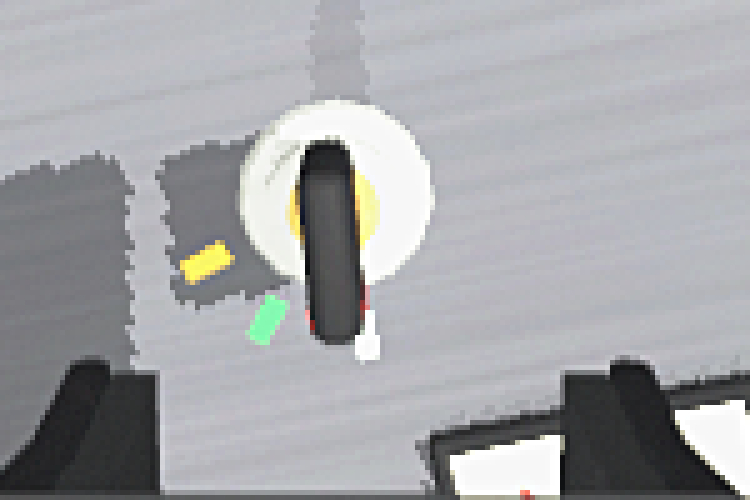

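Run:
```python
from h import *
s=manip.observe();p=cv2.imread("pics/k1.png");d=np.load("kd.npy");C=cloud("wrist",d,s)
m=(C[...,2]>.095)&(C[...,2]<.128)&(np.hypot(C[...,0]-.543,C[...,1]+.3185)<.035)&(p.max(-1)<110)
R=Rq(s["ee_rot"]);print(s["eef_pos"],C[m].mean(0),(C[m].mean(0)-s["eef_pos"])@R)
for uv in[(315,182),(315,198),(316,214)]:
    c=C[uv[1],uv[0]];print(uv,d[uv[1],uv[0]],c,(c-s["eef_pos"])@R)
print(manip.camera_info("wrist")["mount"])
A=C[m&(C[...,2]>.117)];print(A.min(0),A.max(0))
```

```text
[ 0.54290361 -0.31753962  0.17461689] [ 0.54176119 -0.32396017  0.1207798 ] [ 0.05383643 -0.00173762 -0.00629126]
(315, 182) 0.2609531 [ 0.53038183 -0.31919164  0.11679209] [ 0.05782224  0.0105855  -0.00691142]
(315, 198) 0.25758055 [ 0.54093728 -0.32418333  0.12332482] [ 0.05129124 -0.00109154 -0.00684831]
(316, 214) 0.26099426 [ 0.55340652 -0.32935344  0.12331353] [ 0.05130462 -0.01457044 -0.00611967]
[[ 1.29744132e-03 -2.52386451e-01  9.67625649e-01 -1.97088373e-01]
 [-1.11244738e-03 -9.67626229e-01 -2.52385111e-01  6.71911045e-02]
 [ 9.99998540e-01 -7.48977745e-04 -1.53620490e-03 -1.28522651e-03]
 [ 0.00000000e+00  0.00000000e+00  0.00000000e+00  1.00000000e+00]]
[ 0.52956842 -0.33295622  0.11700116] [ 0.55854311 -0.31681043  0.12472354]
```

The wrist mount calibration differs from call to call, so I'll check whether averaging many readings helps.

Run:
```python
from h import *
for n,k in(("wrist","mount"),("top","world_to_cam"),("side","world_to_cam")):
    A=np.array([manip.camera_info(n)[k] for _ in range(30)]);print(n,A[:3,:3,3],A.mean(0)[:3,3],A.std(0)[:3,3])
```

```text
wrist [[-0.19708837  0.0671911  -0.00128523]
 [-0.19708837  0.0671911  -0.00128523]
 [-0.19708837  0.0671911  -0.00128523]] [-0.19708837  0.0671911  -0.00128523] [1.38777878e-16 5.55111512e-17 0.00000000e+00]
top [[0.03815166 0.45966639 1.11559195]
 [0.03815166 0.45966639 1.11559195]
 [0.03815166 0.45966639 1.11559195]] [0.03815166 0.45966639 1.11559195] [2.08166817e-17 2.22044605e-16 0.00000000e+00]
side [[0.45852466 0.08331698 1.09963483]
 [0.45852466 0.08331698 1.09963483]
 [0.45852466 0.08331698 1.09963483]] [0.45852466 0.08331698 1.09963483] [3.33066907e-16 2.77555756e-17 0.00000000e+00]
```

arm_command(
  plan=[
    [[-0.09,0,0,1,0,-0.45,0],[-0.09,0,0,3,0,-0.45,0],[-0.09,0,0,4,0,-0.45,0],[-0.09,0,0,4,0,-0.45,0],[-0.09,0,0,4,0,-0.45,0]],
  ],
)

```text
time: 12.67
eef_pos: [0.5405, -0.3226, 0.1345]
ee_rot: [0.581, -0.403, 0.581, 0.403]
ft_force: [-0.2, 0.2, 0.1]
grip_width: 0.501
```

```bash
python3 key.py 2
python3 - <<'E'
import cv2
p=cv2.imread("pics/k2.png");cv2.imwrite("pics/k2z.png",cv2.resize(p[170:320,240:400],None,fx=4,fy=4,interpolation=cv2.INTER_NEAREST))
E
```

```text
12.6667 [ 0.54050738 -0.32260002  0.13446271] [ 0.888  0.432 -0.556  1.496  0.233  1.28   1.519] [-0.15125207  0.18742973  0.13513213] [[-0.001, -0.936, 0.351], [0.0, 0.351, 0.936], [-1.0, 0.001, 0.0]] 0.5009018311156482
575
((543.5497436523438, -324.54644775390625), (8.461348533630371, 29.030303955078125), 69.75979614257812) long dir deg -20.240196
((543.6182861328125, -324.526611328125), (8.43478775024414, 28.947019577026367), 69.50369262695312) long dir deg -20.496374
```

View pics/k2z.png

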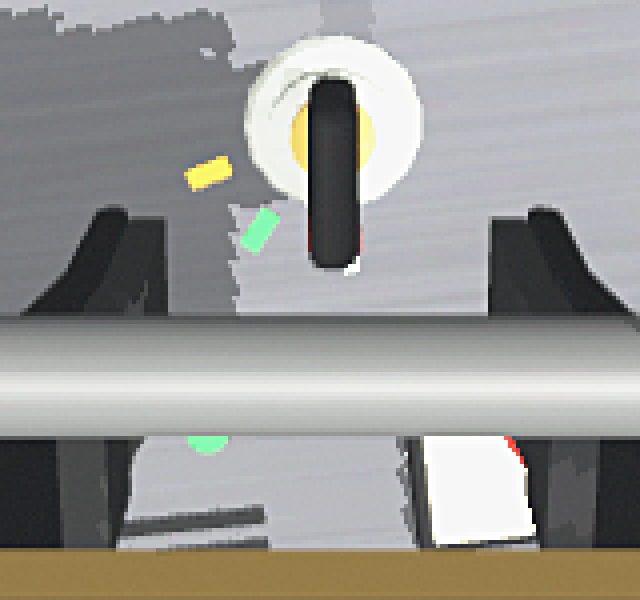

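The bow at zoom (333,170) sits between the open fingers (inner edges 167 and 488), about 1 mm off centre. I'll descend and close.

arm_command(
  plan=[
    [[0,0,0,1.5,-0.2,0.1,0],[0,0,0,3,-0.2,0.1,0],[0,0,0,4,-0.2,0.1,0],[0,0,0,4,-0.2,0.1,0],[0,0,0,4,-0.2,0.1,0]],
  ],
)

```text
time: 13.13
eef_pos: [0.5429, -0.323, 0.0949]
ee_rot: [0.581, -0.403, 0.581, 0.403]
ft_force: [-1.0, 0.2, 0.9]
grip_width: 0.5
```

Run:
```python
from h import *
s=manip.observe();print(s["time"],s["eef_pos"],s["ft_force"],s["ft_torque"])
p,d=manip.read_camera("wrist");cv2.imwrite("pics/k3z.png",cv2.resize(p[150:330,220:420],None,fx=3.5,fy=3.5,interpolation=cv2.INTER_NEAREST))
```

```text
13.1333 [ 0.54292426 -0.32302438  0.09490504] [-0.99520417  0.16443197  0.89261625] [ 0.06962779 -0.14135624  0.0437667 ]
```

View pics/k3z.png

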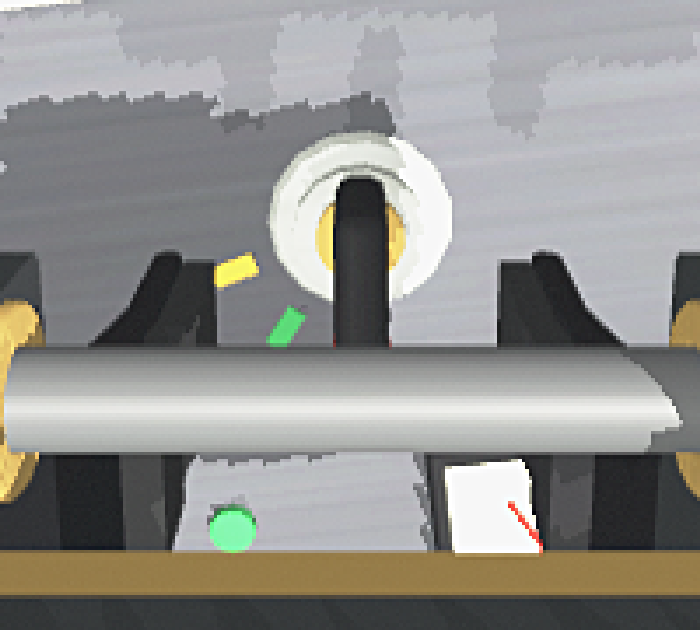

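arm_command(
  plan=[
    [[0,0,0,0,0,0.1,-0.5],[0,0,0,0,0,0.1,-0.7],[0,0,0,0,0,0.1,-0.85],[0,0,0,0,0,0.1,-1],[0,0,0,0,0,0.1,-1],[0,0,0,0,0,0.1,-1],[0,0,0,0,0,0.1,-1]],
  ],
)

```text
time: 13.77
eef_pos: [0.5431, -0.3222, 0.0945]
ee_rot: [0.581, -0.403, 0.581, 0.403]
ft_force: [0.5, 0.1, 0.5]
grip_width: 0.062
```

Run:
```python
from h import *
s=manip.observe();R=Rq(s["ee_rot"]);print(s["time"],s["eef_pos"],s["grip_width"]*87,"tool F",R.T@s["ft_force"],"T",R.T@s["ft_torque"],np.degrees(np.arctan2(R[1,2],R[0,2])))
```

```text
13.7667 [ 0.54314795 -0.32221964  0.09450701] 5.387327260878464 tool F [-0.54594179 -0.40582024  0.24510556] T [-0.04723241 -0.15202678 -0.08816614] 69.44199597863589
```

arm_command(
  plan=[
    [[0,0,0,0,0,0,-1],[0,0,0,0,0,0,-1],[0,0,0,0,0,0,-1]],
  ],
)

```text
time: 14.02
eef_pos: [0.5431, -0.3222, 0.0945]
ee_rot: [0.581, -0.403, 0.581, 0.403]
ft_force: [-0.3, 0.3, -0.5]
grip_width: 0.004
```

Run:
```python
from h import *
s=manip.observe();print(s["grip_width"]*87,s["ft_force"])
p,d=manip.read_camera("wrist");cv2.imwrite("pics/k4z.png",cv2.resize(p[150:330,220:420],None,fx=3.5,fy=3.5,interpolation=cv2.INTER_NEAREST))
```

```text
0.3165976698397352 [-0.30577925  0.30445908 -0.47076971]
```

View pics/k4z.png

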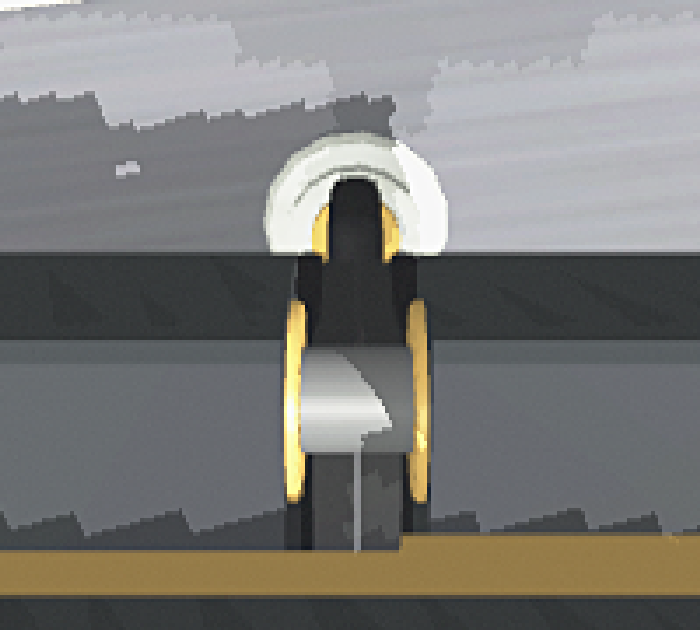

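The fingers shut completely (width ≈ 0), so the bow was not between them. I need to find out why before moving.

Run:
```python
from h import *
s=manip.observe();print(s["eef_pos"],s["joint_pos"].round(3),s["grip_width"])
p,d=manip.read_camera("wrist");C=cloud("wrist",d,s);R=Rq(s["ee_rot"]);T=(C-s["eef_pos"])@R
u=322
for v in range(190,300,5): print(v,d[v,u].round(4),T[v,u].round(4),C[v,u].round(4),p[v,u])
print(manip.camera_info("wrist")["mount"][:3,3])
for n in("side","top"):
    p,d=manip.read_camera(n);cv2.imwrite(f"pics/{n}4.png",p);np.save(f"{n}4.npy",d)
p=cv2.imread("pics/side4.png");cv2.imwrite("pics/s4z.png",cv2.resize(p[60:180,240:380],None,fx=5,fy=5,interpolation=cv2.INTER_CUBIC))
```

```text
[ 0.54317219 -0.3221984   0.09448854] [ 0.879  0.469 -0.548  1.535  0.254  1.209  1.501] 0.00531271717712043
190 0.217 [ 0.0135  0.015  -0.0014] [ 0.5286 -0.3182  0.081 ] [199 210 206]
195 0.217 [ 0.0127  0.0118 -0.0014] [ 0.5317 -0.3194  0.0818] [228 235 231]
200 0.1997 [-0.0048  0.0132 -0.0014] [ 0.5304 -0.3189  0.0993] [126 133 131]
205 0.1901 [-0.0149  0.0129 -0.0014] [ 0.5306 -0.3189  0.1093] [41 38 39]
210 0.1806 [-0.0246  0.0129 -0.0014] [ 0.5306 -0.319   0.1191] [42 41 38]
215 0.1777 [-0.0281  0.0111 -0.0014] [ 0.5323 -0.3196  0.1226] [49 48 48]
220 0.1772 [-0.0293  0.0086 -0.0014] [ 0.5346 -0.3205  0.1237] [55 52 52]
225 0.1707 [-0.0361  0.0082 -0.0014] [ 0.535  -0.3206  0.1306] [48 49 46]
230 0.1636 [-0.0434  0.0082 -0.0014] [ 0.535  -0.3206  0.1379] [51 49 48]
235 0.1574 [-0.0499  0.0081 -0.0014] [ 0.5351 -0.3207  0.1444] [51 50 49]
240 0.1516 [-0.0559  0.008  -0.0014] [ 0.5352 -0.3207  0.1504] [50 48 48]
245 0.1498 [-0.0582  0.0064 -0.0014] [ 0.5367 -0.3213  0.1527] [56 53 52]
250 0.0842 [-0.1193  0.0318 -0.0014] [ 0.5129 -0.3123  0.2138] [89 87 86]
255 0.0836 [-0.1202  0.0308 -0.0014] [ 0.5138 -0.3127  0.2147] [96 96 95]
260 0.0823 [-0.1218  0.0302 -0.0014] [ 0.5144 -0.3129  0.2163] [177 179 178]
265 0.0818 [-0.1225  0.0291 -0.0014] [ 0.5154 -0.3133  0.217 ] [221 225 224]
270 0.0816 [-0.123   0.028  -0.0014] [ 0.5165 -0.3137  0.2175] [203 206 206]
275 0.0829 [-0.1222  0.0261 -0.0014] [ 0.5182 -0.3143  0.2167] [183 186 183]
280 0.2382 [ 0.0173 -0.0546 -0.0014] [ 0.5938 -0.3427  0.0772] [139 138 135]
285 0.238 [ 0.0162 -0.0581 -0.0014] [ 0.5971 -0.3439  0.0783] [140 140 137]
290 0.2398 [ 0.0168 -0.0626 -0.0014] [ 0.6013 -0.3455  0.0777] [145 144 143]
295 0.2402 [ 0.0163 -0.0665 -0.0014] [ 0.6049 -0.3469  0.0782] [143 143 140]
[-0.19708818  0.06731069 -0.00141695]
```

View pics/s4z.png

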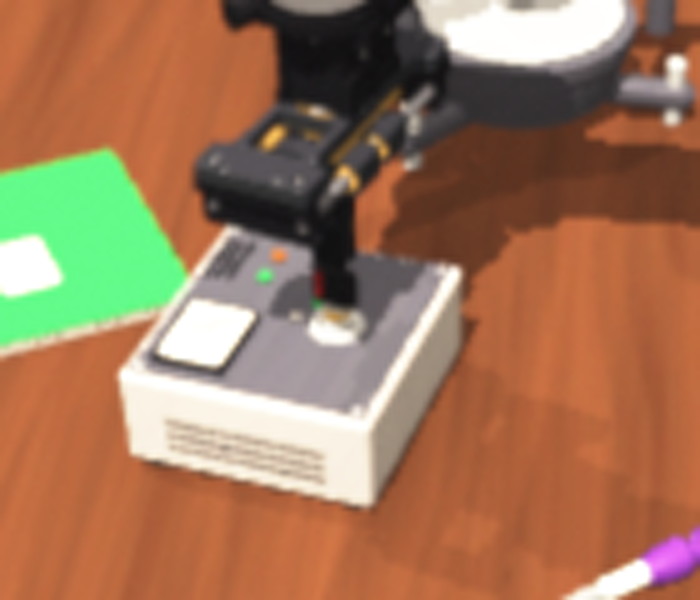

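The depth data puts the bow's front end at tool y ≈ 13 mm, with the finger faces at 8 mm and overlapping it in height, which contradicts a width of 0. I'll test it with a small gentle turn towards run.

arm_command(
  plan=[
    [[0.06,0,0,0,0,0,-1],[0.12,0,0,0,0,0,-1],[0.18,0,0,0,0,0,-1],[0.24,0,0,0,0,0,-1],[0.24,0,0,0,0,0,-1]],
  ],
)

```text
time: 14.63
eef_pos: [0.5432, -0.3221, 0.0945]
ee_rot: [0.626, -0.329, 0.626, 0.329]
ft_force: [-0.1, -0.4, -0.1]
grip_width: 0.007
```

Run:
```python
from h import *
s=manip.observe();R=Rq(s["ee_rot"]);print(s["time"],s["eef_pos"],s["grip_width"]*87,"tool F",R.T@s["ft_force"],"T",R.T@s["ft_torque"],np.degrees(np.arctan2(R[1,2],R[0,2])))
p,d=manip.read_camera("wrist");cv2.imwrite("pics/k5z.png",cv2.resize(p[150:330,220:420],None,fx=3.5,fy=3.5,interpolation=cv2.INTER_NEAREST))
```

```text
14.6333 [ 0.54316891 -0.32214036  0.09448768] 0.5847947609367572 tool F [ 0.09362446 -0.19291525 -0.41291146] T [-0.00306781 -0.11517139 -0.07411258] 55.53538418541012
```

View pics/k5z.png

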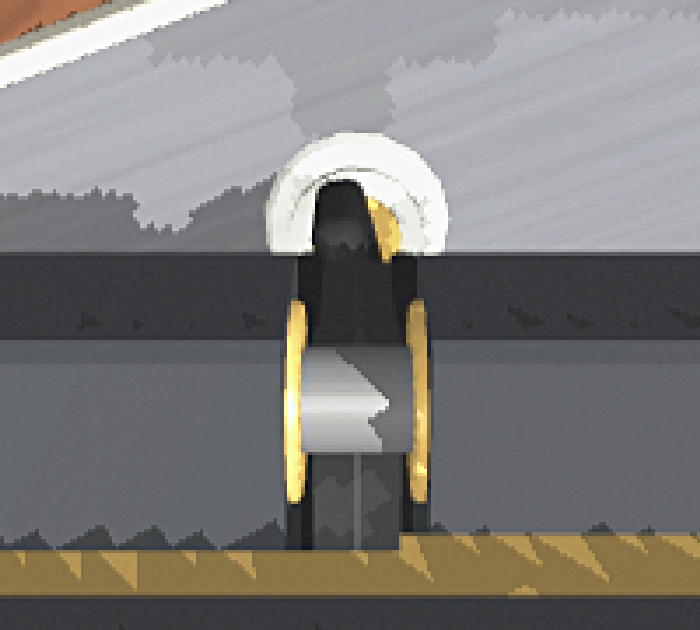

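The bow stayed put while the hand turned, so there was no contact. In the picture the fingertips end at row ≈223, and the depth there is about 33 mm short of the nominal TCP, so the tips look to be just above the bow. I'll open and measure the real tips.

arm_command(
  plan=[
    [[-0.1,0,0,0,0,0,-0.4],[-0.24,0,0,0,0,0,-0.4],[-0.24,0,0,0,0,0,-0.4],[-0.24,0,0,0,0,0,-0.4],[-0.24,0,0,0,0,0,-0.4],[-0.24,0,0,0,0,0,-0.4]],
  ],
)

```text
time: 15.18
eef_pos: [0.5431, -0.3223, 0.0945]
ee_rot: [0.582, -0.402, 0.582, 0.402]
ft_force: [0.1, -0.5, 0.3]
grip_width: 0.282
```

Run:
```python
from h import *
s=manip.observe();R=Rq(s["ee_rot"]);print(s["time"],s["eef_pos"],s["grip_width"])
p,d=manip.read_camera("wrist");cv2.imwrite("pics/k6z.png",cv2.resize(p[150:330,220:420],None,fx=3.5,fy=3.5,interpolation=cv2.INTER_NEAREST))
C=cloud("wrist",d,s);T=(C-s["eef_pos"])@R
for u in range(280,370,6):
    q=T[196:250:3,u];print(u,[tuple((x*1000).round().astype(int)) for x in q])
```

```text
15.1833 [ 0.54314033 -0.32225452  0.09446352] 0.28230407715289707
280 [(np.int64(17), np.int64(10), np.int64(-30)), (np.int64(17), np.int64(8), np.int64(-30)), (np.int64(17), np.int64(6), np.int64(-30)), (np.int64(17), np.int64(3), np.int64(-31)), (np.int64(17), np.int64(1), np.int64(-31)), (np.int64(18), np.int64(-1), np.int64(-31)), (np.int64(17), np.int64(-3), np.int64(-31)), (np.int64(17), np.int64(-5), np.int64(-31)), (np.int64(16), np.int64(-7), np.int64(-31)), (np.int64(18), np.int64(-10), np.int64(-31)), (np.int64(-42), np.int64(10), np.int64(-23)), (np.int64(-46), np.int64(10), np.int64(-22)), (np.int64(-51), np.int64(10), np.int64(-22)), (np.int64(-55), np.int64(10), np.int64(-21)), (np.int64(-58), np.int64(10), np.int64(-21)), (np.int64(-61), np.int64(10), np.int64(-20)), (np.int64(-65), np.int64(10), np.int64(-20)), (np.int64(-68), np.int64(10), np.int64(-20))]
286 [(np.int64(16), np.int64(10), np.int64(-26)), (np.int64(17), np.int64(8), np.int64(-26)), (np.int64(16), np.int64(6), np.int64(-26)), (np.int64(17), np.int64(4), np.int64(-26)), (np.int64(18), np.int64(1), np.i
[... 10278 characters left out ...]
4(17), np.int64(6), np.int64(28)), (np.int64(17), np.int64(3), np.int64(28)), (np.int64(17), np.int64(1), np.int64(28)), (np.int64(16), np.int64(-1), np.int64(28)), (np.int64(17), np.int64(-3), np.int64(28)), (np.int64(16), np.int64(-5), np.int64(28)), (np.int64(16), np.int64(-7), np.int64(28)), (np.int64(16), np.int64(-10), np.int64(28)), (np.int64(18), np.int64(-12), np.int64(28)), (np.int64(-47), np.int64(10), np.int64(19)), (np.int64(-51), np.int64(10), np.int64(19)), (np.int64(-54), np.int64(10), np.int64(19)), (np.int64(-57), np.int64(9), np.int64(18)), (np.int64(-62), np.int64(10), np.int64(18)), (np.int64(-66), np.int64(10), np.int64(17)), (np.int64(-69), np.int64(10), np.int64(17))]
```

View pics/k6z.png

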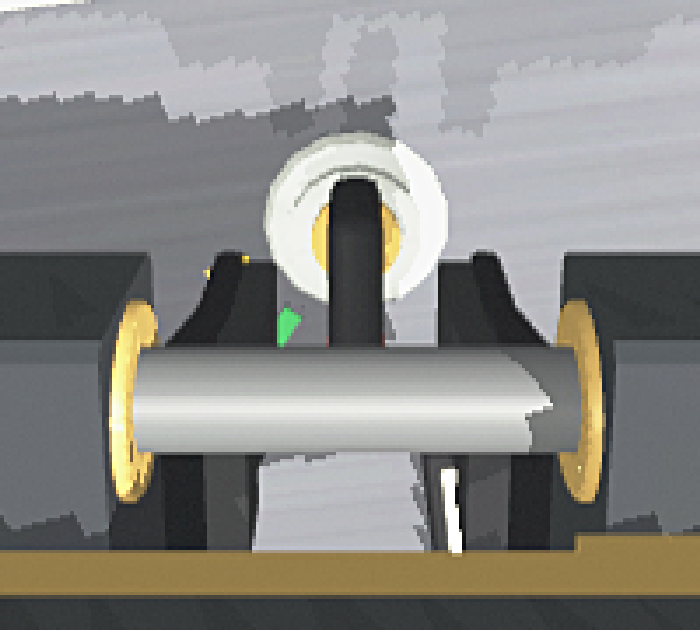

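The fingertips really end about 36 mm behind the reported TCP (tool x≈-36 mm), at z≈0.13, above the bow top at 0.121. The bow is centred between them (columns 276 and 438, bow at 356). I'll descend about 3.3 cm in steps, watching the force.

arm_command(
  plan=[
    [[0,0,0,0.5,0,0,-0.4],[0,0,0,1,0,0,-0.4],[0,0,0,1.5,0,0,-0.4],[0,0,0,1.8,0,0,-0.4],[0,0,0,1.8,0,0,-0.4]],
  ],
)

```text
time: 15.65
eef_pos: [0.5426, -0.3219, 0.0752]
ee_rot: [0.581, -0.402, 0.581, 0.403]
ft_force: [0.1, -0.2, -0.3]
grip_width: 0.301
```

arm_command(
  plan=[
    [[0,0,0,0.3,0,0,-0.4],[0,0,0,0.6,0,0,-0.4],[0,0,0,0.9,0,0,-0.4],[0,0,0,1.2,0,0,-0.4],[0,0,0,1.4,0,0,-0.4],[0,0,0,1.4,0,0,-0.4]],
  ],
)

```text
time: 16.15
eef_pos: [0.5429, -0.3221, 0.0619]
ee_rot: [0.581, -0.403, 0.581, 0.403]
ft_force: [-0.0, -0.0, 0.2]
grip_width: 0.297
```

Run:
```python
from h import *
s=manip.observe();print(s["time"],s["eef_pos"],s["ft_force"],s["grip_width"])
p,d=manip.read_camera("wrist");cv2.imwrite("pics/k7z.png",cv2.resize(p[150:330,220:420],None,fx=3.5,fy=3.5,interpolation=cv2.INTER_NEAREST))
```

```text
16.15 [ 0.54286197 -0.32207311  0.0618715 ] [-0.0044088  -0.00450257  0.18230038] 0.29677130459794543
```

View pics/k7z.png

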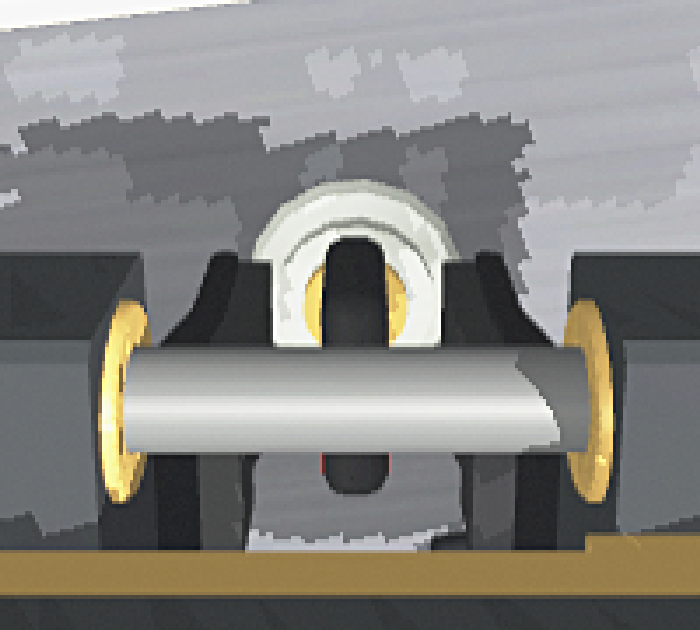

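The TCP now reads 0.062, below the box top, with no contact, so the tips really are shorter. The bow at (356,300) lies between the fingers. Closing.

arm_command(
  plan=[
    [[0,0,0,0,0,0,-0.7],[0,0,0,0,0,0,-0.85],[0,0,0,0,0,0,-1],[0,0,0,0,0,0,-1],[0,0,0,0,0,0,-1],[0,0,0,0,0,0,-1],[0,0,0,0,0,0,-1]],
  ],
)

```text
time: 16.78
eef_pos: [0.5432, -0.3224, 0.0626]
ee_rot: [0.581, -0.403, 0.581, 0.403]
ft_force: [-1.5, -0.2, 1.7]
grip_width: 0.101
```

Run:
```python
from h import *
s=manip.observe();R=Rq(s["ee_rot"]);print(s["time"],s["eef_pos"],s["grip_width"]*87,"tool F",R.T@s["ft_force"],"T",R.T@s["ft_torque"],np.degrees(np.arctan2(R[1,2],R[0,2])),s["joint_pos"].round(3))
```

```text
16.7833 [ 0.54316294 -0.32244598  0.06263823] 8.78096664052366 tool F [-1.70580726  1.34605015 -0.75454602] T [-0.01210913  0.14049045 -0.02043717] 69.43118918839505 [ 0.873  0.499 -0.539  1.566  0.272  1.153  1.489]
```

The grip is good: 8.8 mm opening, matching the bow. First turn to about run, then check the forces.

arm_command(
  plan=[
    [[0.06,0,0,0,0,0,-1],[0.13,0,0,0,0,0,-1],[0.2,0,0,0,0,0,-1],[0.27,0,0,0,0,0,-1],[0.34,0,0,0,0,0,-1],[0.41,0,0,0,0,0,-1],[0.48,0,0,0,0,0,-1],[0.55,0,0,0,0,0,-1],[0.62,0,0,0,0,0,-1],[0.62,0,0,0,0,0,-1]],
  ],
)

```text
time: 17.62
eef_pos: [0.5434, -0.3221, 0.0626]
ee_rot: [0.677, -0.205, 0.677, 0.205]
ft_force: [0.6, 0.3, 0.6]
grip_width: 0.101
```

```bash
cat > st.py <<'E'
from h import *
s=manip.observe();R=Rq(s["ee_rot"]);a=np.degrees(np.arctan2(R[1,2],R[0,2]));print(s["time"],s["eef_pos"],s["grip_width"]*87,"tool F",R.T@s["ft_force"],"T",R.T@s["ft_torque"],a,"turned",np.radians(69.43-a),s["joint_pos"].round(3))
E
python3 st.py
python3 - <<'E'
from h import *
p,d=manip.read_camera("wrist");cv2.imwrite("pics/k8.png",p)
E
```

```text
17.6167 [ 0.54343301 -0.32212447  0.0626369 ] 8.78077141959769 tool F [-0.5987482  -0.08807245  0.61460685] T [-0.08694924 -0.13709788 -0.16761962] 33.74487413844054 turned 0.622822940272791 [ 0.791  0.477 -0.428  1.57   0.211  1.139  0.906]
```

View pics/k8.png

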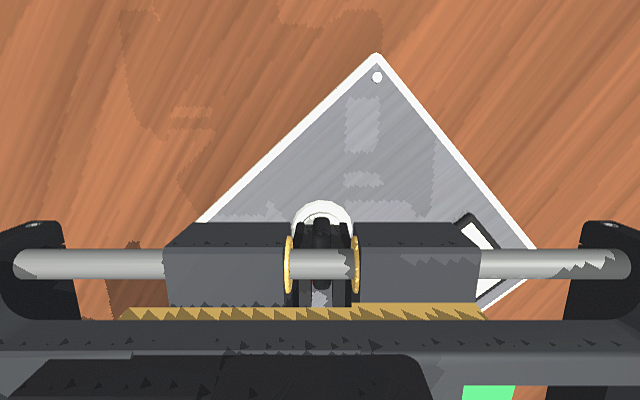

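The bow at (320,230) stays aligned between the fingers, so the key turns with the hand at low forces. Now on to start.

arm_command(
  plan=[
    [[0.08,0,0,0,0,0,-1],[0.16,0,0,0,0,0,-1],[0.24,0,0,0,0,0,-1],[0.32,0,0,0,0,0,-1],[0.4,0,0,0,0,0,-1],[0.48,0,0,0,0,0,-1],[0.56,0,0,0,0,0,-1],[0.63,0,0,0,0,0,-1],[0.66,0,0,0,0,0,-1],[0.66,0,0,0,0,0,-1]],
  ],
)

```text
time: 18.5
eef_pos: [0.5438, -0.322, 0.0627]
ee_rot: [0.707, 0.023, 0.706, -0.023]
ft_force: [2.3, -1.2, 0.1]
grip_width: 0.102
```

```bash
python3 st.py
```

```text
18.5 [ 0.54382979 -0.32199142  0.06265112] 8.862015737531644 tool F [-0.1396268  -1.09067525  2.37761921] T [-0.56626694 -0.59098199 -0.21066522] -3.7639630499578223 turned 1.277475647804835 [ 0.704  0.46  -0.313  1.576  0.152  1.128  0.291]
```

arm_command(
  plan=[
    [[-0.01,0,0,0,0,0,-1],[-0.01,0,0,0,0,0,-1],[-0.01,0,0,0,0,0,-1],[-0.01,0,0,0,0,0,-1],[-0.01,0,0,0,0,0,-1],[-0.01,0,0,0,0,0,-1],[-0.01,0,0,0,0,0,-1],[-0.01,0,0,0,0,0,-1],[-0.01,0,0,0,0,0,0.2],[-0.01,0,0,0,0,0,0.2],[-0.01,0,0,0,0,0,0.2],[-0.01,0,0,0,0,0,0.2],[-0.01,0,0,0,0,0,0.2],[-0.01,0,0,0,0,0,0.2],[-0.01,0,0,0,0,0,0.2],[-0.01,0,0,0,0,0,0.2],[-0.01,0,0,0,0,0,0.2],[-0.01,0,0,0,0,0,0.2],[-0.01,0,0,0,0,0,0.2],[-0.01,0,0,0,0,0,0.2]],
  ],
)

```text
time: 20.17
eef_pos: [0.5431, -0.3222, 0.0625]
ee_rot: [0.707, 0.02, 0.707, -0.021]
ft_force: [0.1, 0.3, -0.1]
grip_width: 0.597
```

arm_command(
  plan=[
    [[0,0,0,0,0,0,0.2],[0,0,0,-2,0,0,0.2],[0,0,0,-4,0,0,0.2],[0,0,0,-7,0,0,0.2],[0,0,0,-10,0,0,0.2],[0,0,0,-12,0,0,0.2],[0,0,0,-12,0,0,0.2],[0,0,0,-12,0,0,0.2]],
  ],
)

```text
time: 20.83
eef_pos: [0.5438, -0.3225, 0.1837]
ee_rot: [0.708, 0.02, 0.706, -0.021]
ft_force: [-1.1, 0.1, -0.9]
grip_width: 0.6
```

```bash
python3 key.py 9;python3 st.py;  python3 - <<'E'
import cv2
p=cv2.imread("pics/k9.png");cv2.imwrite("pics/k9z.png",cv2.resize(p[110:260,230:420],None,fx=4,fy=4,interpolation=cv2.INTER_NEAREST))
E
```

```text
20.8333 [ 0.54378997 -0.3224562   0.183676  ] [ 0.71   0.368 -0.323  1.438  0.118  1.352  0.324] [-1.05865722  0.07494592 -0.90169307] [[0.002, 0.058, 0.998], [-0.001, 0.998, -0.058], [-1.0, -0.001, 0.002]] 0.5999433701907856
446
((544.3255615234375, -324.3542785644531), (9.497797966003418, 29.754432678222656), 35.231136322021484) long dir deg -54.768814
((544.3486328125, -324.3869323730469), (9.497797966003418, 29.674434661865234), 35.231136322021484) long dir deg -54.768776
20.8833 [ 0.54305994 -0.32216228  0.1821757 ] 52.28044066423348 tool F [ 1.57370688 -0.06999969  0.98149268] T [ 0.01737248 -0.05288316  0.02102963] -3.3227914934229728 turned 1.2697757515771535 [ 0.71   0.369 -0.323  1.44   0.118  1.351  0.324]
```

View pics/k9z.png

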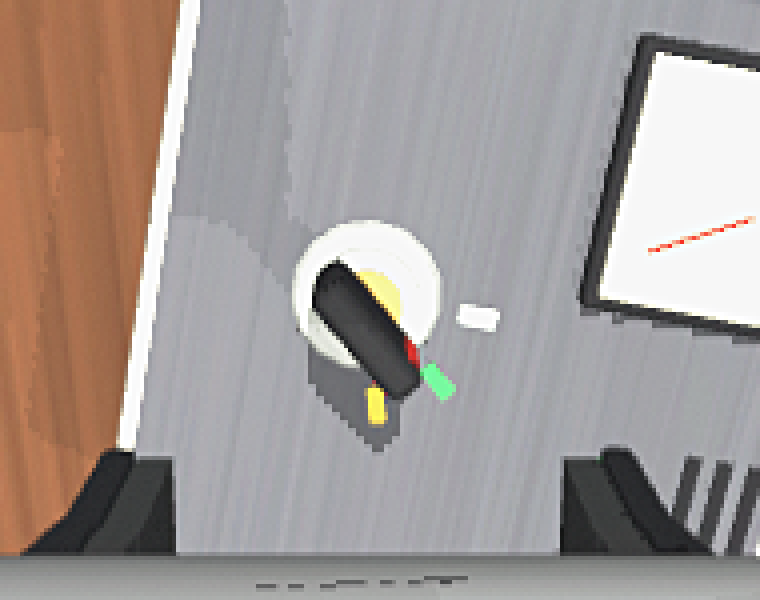

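Run:
```python
from h import *
import sys
def meas():
    s=manip.observe();p,d=manip.read_camera("wrist");C=cloud("wrist",d,s);cv2.imwrite("pics/k10.png",p)
    near=np.hypot(C[...,0]-.544,C[...,1]+.324)<.045
    hsv=cv2.cvtColor(p,cv2.COLOR_BGR2HSV)
    H,S,V=hsv[...,0].astype(int),hsv[...,1],hsv[...,2]
    low=near&(C[...,2]<.085)
    bar=near&(C[...,2]>.083)&(C[...,2]<.091)&(S<40)&(V>150)
    (c,r)=cv2.minEnclosingCircle((C[bar][:,:2]*1000).astype(np.float32));c=np.array(c)/1000
    bow=near&(C[...,2]>.117)&(V<90)
    rr=cv2.minAreaRect((C[bow][:,:2]*1000).astype(np.float32));b=np.array(rr[0])/1000
    print("barrel",c,r,"bow",b,rr)
    for nm,m in(("green",low&(S>90)&(abs(H-70)<20)),("yellow",low&(S>100)&(abs(H-27)<8)),("white",low&(S<25)&(V>225))):
        q=C[m][:,:2]
        if len(q)<5: print(nm,len(q));continue
        q=q.mean(0) if nm!="white" else np.median(q,0)
        for o in(c,b): print(nm,m.sum(),q,"angle",np.degrees(np.arctan2(*(q-o)[::-1])))
meas()
```

```text
barrel [ 0.54414038 -0.32321021] 13.935235023498535 bow [ 0.54315906 -0.31391251] ((543.1590576171875, -313.9125061035156), (46.86835479736328, 78.33243560791016), 87.25211334228516)
green 39 [ 0.56066807 -0.34737276] angle -55.62706362894763
green 39 [ 0.56066807 -0.34737276] angle -62.37793109578367
yellow 37 [ 0.54504112 -0.35287857] angle -88.26102753412064
yellow 37 [ 0.54504112 -0.35287857] angle -87.23476672135082
white 459 [ 0.54801933 -0.31775333] angle 54.59340434621239
white 459 [ 0.54801933 -0.31775333] angle -38.31753533281555
```

The bow points along -54.8° and the green run mark lies at -55.6°, so the key is back at run. Last check of the whole scene.

Run:
```python
from h import *
o=[]
for n,(y0,y1,x0,x1) in(("top",(90,230,200,400)),("side",(140,340,190,400))):
    p,d=manip.read_camera(n);q=p[y0:y1,x0:x1];q0=cv2.imread(f"pics/{n}0.png")[y0:y1,x0:x1]
    a=cv2.resize(np.hstack([q0,q]),(800,int(800*q.shape[0]/(2*q.shape[1]))),interpolation=cv2.INTER_CUBIC);o.append(a)
cv2.imwrite("pics/fin.png",cv2.resize(np.vstack(o),None,fx=.85,fy=.85))
print(manip.observe()["ft_force"],manip.observe()["time"])
```

```text
[ 0.03773701 -0.14203938 -0.1215274 ] 21.0333
```

View pics/fin.png

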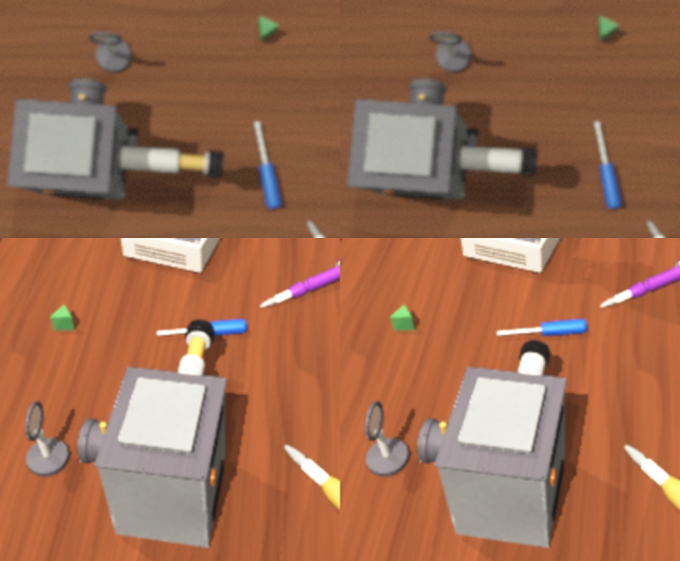

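The before and after views show the insert home with no brass visible. The lens, prism and screwdriver have not moved, and the hand is clear of everything.

```bash
python3 -c "
from cell import manip
print(manip.hand_in())"
```

```text
the job is handed in; nothing more can be done
None
```

The insert is home, the lamp has been struck, and the job is handed in at about 21 s of the 61 s allowed.

- **Insert:** I eased it in with the shut fingers. The resistance rose to about 10 N on the plunger and fell to about 5 N as it dropped into the groove. It then met a firm stop, which I pressed to about 20 N; these are readings between moves. Afterwards no brass showed, and the knob's back measured about 30 mm in front of the sleeve mouth, which is the home position. I judged the plunger's click only from the force drop, the stop and the pictures.
- **Key:** I turned it to start, reached its stop, held it there for about a second and let go. It sprang back to run: the bow lies at -54.8° and the green mark at -55.6°.
- **Bystanders:** The lens, prism and screwdriver look unmoved in the before-and-after pictures, and the hand ended clear of everything.

**What disagreed:**
- **Fingertips:** The real fingertips end about 36 mm short of the reported tool point. My first grasp of the key therefore closed on nothing just above it, without touching it. I measured the tips, went lower and gripped it properly. This also means the insert was pushed near the top edge of its knob rather than its centre.
- **Wrist camera:** Its reported mounting changed by about 3 mm during the job.
- **Turning moment:** It read about 0.57 N m at start, more than the spring alone gives. I take that as light contact with the hard stop, and I eased back slightly during the hold.

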